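# Unstack the bur boxes into their colour trays

### The arm

A 6-joint arm with a two-finger parallel gripper is mounted at the origin on the work surface. World frame = base frame: x ahead of the robot, y to its left, z up, the work surface at z = 0. Lengths are in mm, angles in rad, forces in N, time in s.
With the tool pointing down it reaches from about 275 to 1000 mm from the base axis. Payload 8.4 kg.
Tool frame: the origin (TCP) lies between the finger pads; the fingertips stand 17 mm ahead of it and the grasp point (between the pads) lies 2 mm behind it (r.tcp_to_tips is the distance from the TCP to the fingertips, in mm); z points along the fingers, y is the line along which they close (so a half turn about z gives the same grasp; the last joint's range is limited). The gripper opens to 85 mm and grips with 20 to 120 N. Pads are 22 mm wide; open, the fingers measure 114 mm over their backs; the gripper's body (76 mm by 85 mm) begins 54 mm behind the grasp point. The pads swing forward as they close: fully open they stand 13 mm farther back than shut.
Start: joints at [1.105, 0.353, 1.633, -0, 1.155, -0.002], TCP at [279.593, 558.978, 248.281] pointing down, gripper open.
Joint ranges: [-2.63, 2.63], [-0.92, 2.1], [0.06, 2.66], [-1.3, 4.44], [0, 2.69], [-3.02, 3.02]. Speed limits (rad/s): [2.22, 2.22, 2.79, 3.14, 3.14, 3.14].

### API

Orientations are given as [roll, pitch, yaw] about the fixed x, y, z axes, in that order (R = Rz(yaw) Ry(pitch) Rx(roll)).
In Python, from rig import r gives the robot as it stands. The module is installed in compiled form; this text tells all that it offers.
- The arm moves only by the tool apply_moves, never from a script. Its argument "series" is text: rows parted by semicolons, each of 7 numbers parted by spaces: the shift along the tool's x, y, z in cm, then the turn, a rotation vector about the tool's x, y, z in rad, then the gripper's target within -1 to 1 (shut at 1, half-way at 0, fully open at -1). In form: tx ty tz rx ry rz fingers; .... A call has exactly 10 rows; each row shifts and turns the commanded pose from where the row before left it, along the tool's axes as they then stand; what a row does not reach is not made up. A row lasts 1/12 s, in which the tool goes at most 41.7 mm and 7.16 degrees, less where a joint would pass 70% of its speed; a pose out of reach is approached as far as the arm can. A call with a gripper value outside its range is refused whole. The fingers move at their own pace and stop on an object; "squeeze" is the grip in N (left out, the last holds). Time passes only in rows, so rows that do not move let the fingers close, or fill a call up. It gives the time, the measured TCP pose, the force and the opening at its end, in the units of the state.
- r.sense(): the state, without advancing time (a new reading comes with each control period).
- r.grab_frame(name): name is "scene" or "side" or "wrist"; returns the picture (420x560x3 uint8, blue, green, red); there is no depth.
- r.camera_info(name): a dict with "K" (3x3 intrinsics, pixels), "extrinsics" (4x4, takes a point from camera to world coordinates). Camera axes: x right, y down, z forward; pixel columns grow to the right and rows downward; lengths in mm; the calibration is good to about 2 mm. A picture is of the moment at which its call begins: read the wrist's pose just before it. camera_info takes no time and is no camera call; for the wrist camera it gives the pose at the moment of the call.
- r.sign_off(): hands the job in, once; it reports no verdict.
The state is a dict: "clock": time; "qpos": joint angles; "qvel": joint speeds; "joint_efforts": joint torques, N m; "eef_pos": TCP position; "tcp_rot": TCP orientation; "contact_force": force on the tool from outside, world axes, zero at the start; "wrist_torque": the same for the moment, N m; "opening": opening from 0.0 (shut) to 1.0 (fully open).
Only numpy, scipy, OpenCV 4.12 (cv2) and the standard library are available. Lean on these libraries where they do the work, as an engineer would, in place of code of your own. Each camera call takes 0.05 s, during which the arm holds its last target. There are 200 camera calls.

### The job

Take the stack of four bur boxes apart and lay each box in the tray of its own colour, lid up, flat on the tray's floor, centred and lined up with it. The boxes hold loose burs, so keep them level all the time, and leave the stone cast and the phone where they are.

Things in the scene. Friction and masses are not known exactly. Their poses are not given: they have to be found in the camera images.
- box_white: white closed plastic bur box with flat lid, 50 (its x) x 36 (its y) x 25 mm high, about 60 g; at the start the topmost box, lying on the yellow one, roughly centred on the stack. Origin: centre of its underside; z up. Plain side walls, to be gripped across its y. Small steel clasp on the -x end; either end may point either way.
- box_yellow: yellow closed plastic bur box with flat lid, 68 (its x) x 44 (its y) x 25 mm high, about 80 g; at the start the second box from the top, lying on the red one, roughly centred on the stack. Origin: centre of its underside; z up. Plain side walls, to be gripped across its y. Small steel clasp on the -x end; either end may point either way.
- box_red: red closed plastic bur box with flat lid, 86 (its x) x 52 (its y) x 26 mm high, about 110 g; at the start the third box from the top, lying on the green one, roughly centred on the stack. Origin: centre of its underside; z up. Plain side walls, to be gripped across its y. Small steel clasp on the -x end; either end may point either way.
- box_green: green closed plastic bur box with flat lid, 104 (its x) x 60 (its y) x 28 mm high, about 150 g; at the start the bottom box, standing on the bench, roughly centred on the stack. Origin: centre of its underside; z up. Plain side walls, to be gripped across its y. Small steel clasp on the -x end; either end may point either way.
- tray_white: white shallow tray fixed to the bench, outside 76 (x) x 62 (y) mm, rim 6 mm high and 3 mm thick, floor 3 mm thick, so the white box fits inside with 10 mm to spare all round. Origin: centre of its underside (bench level, floor 3 mm above it); z up, x along its longer side.
- tray_yellow: yellow shallow tray fixed to the bench, outside 94 (x) x 70 (y) mm, rim 6 mm high and 3 mm thick, floor 3 mm thick, so the yellow box fits inside with 10 mm to spare all round. Origin: centre of its underside (bench level, floor 3 mm above it); z up, x along its longer side.
- tray_red: red shallow tray fixed to the bench, outside 112 (x) x 78 (y) mm, rim 6 mm high and 3 mm thick, floor 3 mm thick, so the red box fits inside with 10 mm to spare all round. Origin: centre of its underside (bench level, floor 3 mm above it); z up, x along its longer side.
- tray_green: green shallow tray fixed to the bench, outside 130 (x) x 86 (y) mm, rim 6 mm high and 3 mm thick, floor 3 mm thick, so the green box fits inside with 10 mm to spare all round. Origin: centre of its underside (bench level, floor 3 mm above it); z up, x along its longer side.
- cast: bystander: loose tan stone cast of a lower jaw with a row of teeth, 62 x 70 x 34 mm high; origin at the centre of its underside
- phone: bystander: loose phone lying flat, black screen and green edge, 72 (x) x 150 (y) x 9 mm; origin at the centre of its underside
Mind the look-alikes: they are no part of the job. Of the things like the tray_green, leave any that is blue or white; of the rest the larger one is meant.

How it is judged:
By the outcome, as a careful person would: the job done as asked, in the order asked, and still so for the second after the job is handed in, with the robot touching nothing.
It also fails if it takes over 128 s, if anything falls off the work surface, if the arm or the gripper's body presses on something with over 40 N, if the wrist force passes 120 N, or if a joint passes its speed limit or range.

## Working session

There is one attempt and no reset: what is moved stays moved. The work goes in short steps, Python scripts to look and compute and a tool call to move; the robot and the scene stay as the last step left them, time stands still between calls to the robot, and variables do not carry over. Pictures are saved under pics/ and viewed, on a budget of 14 in all, crops included, one or two more only if the job needs it, and the job is handed in when it is done.

Besides the shell and the picture viewer there is one more tool, called after "Emit:" as name(argument=value, ...) on one line, values as JSON. apply_moves: Moves the arm, as the interface text tells. Its arguments: {"type":"object","properties":{"series":{"type":"string"},"squeeze":{"type":"number"}},"required":["series"]}

```bash
mkdir -p pics; ls
python3 - <<'E'
from rig import r
import cv2,numpy as np
np.set_printoptions(precision=3,suppress=True)
print(r.sense())
for n in("scene","side","wrist"):
    c=r.camera_info(n);print(n,c["K"],c["extrinsics"],sep="\n")
    f=r.grab_frame(n);cv2.imwrite(f"pics/{n}0.png",f)
E
```

```text
pics
{'clock': 0.0, 'qpos': array([ 1.105,  0.354,  1.634, -0.   ,  1.155, -0.002]), 'qvel': array([ 0.001, -0.001,  0.001, -0.001, -0.001,  0.   ]), 'joint_efforts': array([  0.   , -60.524, -34.206,   0.   ,   0.009,  -0.   ]), 'eef_pos': array([279.392, 558.544, 247.546]), 'tcp_rot': array([-3.14 ,  0.   ,  2.678]), 'contact_force': array([-0.032,  0.476, -0.171]), 'wrist_torque': array([ 0.   ,  0.011, -0.002]), 'opening': 1.0010769516834646}
scene
[[392.938   0.    281.5  ]
 [  0.    392.938 213.821]
 [  0.      0.      1.   ]]
[[   0.687    0.604   -0.404  804.696]
 [   0.726   -0.558    0.401 -380.779]
 [   0.017   -0.569   -0.822  822.507]
 [   0.       0.       0.       1.   ]]
side
[[450.841   0.    279.941]
 [  0.    450.841 204.054]
 [  0.      0.      1.   ]]
[[   0.794   -0.36     0.489 -238.673]
 [  -0.607   -0.476    0.636 -845.626]
 [   0.004   -0.803   -0.596  880.771]
 [   0.       0.       0.       1.   ]]
wrist
[[313.012   0.    283.507]
 [  0.    313.012 207.526]
 [  0.      0.      1.   ]]
[[  0.447   0.854   0.265 211.764]
 [  0.895  -0.427  -0.133 592.271]
 [ -0.001   0.296  -0.955 373.581]
 [  0.      0.      0.      1.   ]]
```

View pics/scene0.png

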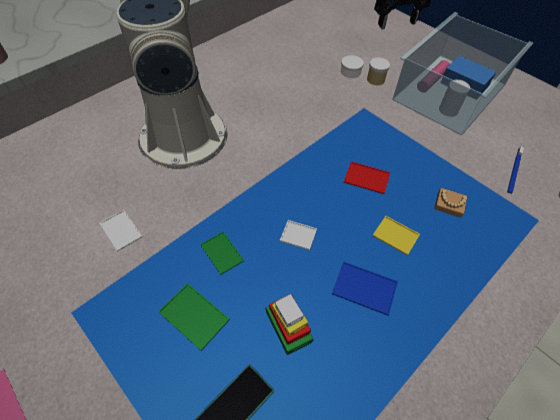

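View pics/side0.png

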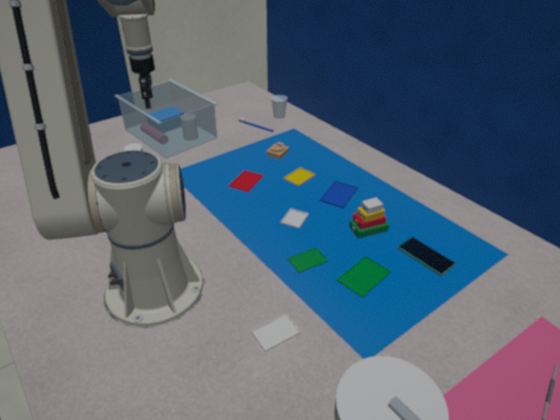

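The scene picture shows the stack at (290,322), red tray (367,178), yellow tray (396,235), blue tray (365,288), cast (451,201) and phone (235,395). There are two green trays, large at (194,316) and small at (222,253), and two white ones, at (298,234) on the mat and (121,230) off it. Next I'll measure their sizes.

```bash
cat > h.py <<'E'
import cv2,numpy as np
np.set_printoptions(precision=2,suppress=True)
def ray(ci,uv,z):
    uv=np.atleast_2d(uv).astype(float);K=ci["K"];T=ci["extrinsics"]
    d=np.c_[uv,np.ones(len(uv))]@np.linalg.inv(K).T@T[:3,:3].T
    o=T[:3,3];return (o+d*((z-o[2])/d[:,2])[:,None])[:,:2]
def proj(ci,P):
    T=np.linalg.inv(ci["extrinsics"]);p=np.atleast_2d(P)@T[:3,:3].T+T[:3,3]
    p=p@ci["K"].T;return p[:,:2]/p[:,2:]
def masks(f):
    h=cv2.cvtColor(f,cv2.COLOR_BGR2HSV);H,S,V=cv2.split(h)
    m=dict(red=((H<8)|(H>172))&(S>150)&(V>80),yellow=(H>20)&(H<35)&(S>120)&(V>90),
      green=(H>45)&(H<80)&(S>130)&(V>50),white=(S<40)&(V>150),blue=(H>112)&(H<128)&(S>150)&(V>60))
    return {k:v.astype(np.uint8) for k,v in m.items()}
def rects(f,ci,z=6,amin=150):
    for k,m in masks(f).items():
        n,l,s,c=cv2.connectedComponentsWithStats(m)
        for i in range(1,n):
            if s[i,4]<amin or s[i,4]>60000: continue
            cs=max(cv2.findContours((l==i).astype(np.uint8),0,cv2.CHAIN_APPROX_NONE)[0],key=len)[:,0]
            w=ray(ci,cs,z).astype(np.float32)
            (x,y),(a,b),t=cv2.minAreaRect(w)
            if a<b:a,b,t=b,a,t+90
            if a<250: print(k,"px",c[i].round(),"area",s[i,4],"xy %.1f %.1f size %.1f %.1f yaw %.3f"%(x,y,a,b,np.deg2rad((t+90)%180-90)))
E
python3 - <<'E'
from h import *
from rig import r
for n in("scene","side"):
    print(n);rects(cv2.imread(f"pics/{n}0.png"),r.camera_info(n),amin=100)
f=cv2.imread("pics/scene0.png")
a=f[265:365,250:330];b=f[190:350,100:330]
cv2.imwrite("pics/c1.png",np.hstack([cv2.resize(a,(400,500),interpolation=2),cv2.resize(b,(400,278),interpolation=2) if 0 else cv2.resize(f[205:355,100:250],(400,500),interpolation=2)][:2]))
E
```

```text
scene
red px [367. 177.] area 895 xy 472.5 270.8 size 110.7 77.5 yaw 0.457
red px [293. 331.] area 204 xy 620.9 -158.7 size 73.2 53.9 yaw -0.296
yellow px [396. 235.] area 920 xy 638.8 181.2 size 92.7 71.0 yaw 0.202
yellow px [292. 323.] area 235 xy 606.0 -150.3 size 77.4 49.5 yaw -0.216
green px [222. 252.] area 950 xy 387.5 -161.7 size 95.5 62.7 yaw -0.144
green px [194. 316.] area 2345 xy 467.0 -301.3 size 129.3 84.8 yaw 0.135
green px [290. 336.] area 338 xy 619.6 -165.1 size 108.1 60.8 yaw -0.301
white px [419.  44.] area 135 xy 195.4 908.7 size 243.6 14.6 yaw -1.470
white px [352.  61.] area 227 xy 101.8 641.9 size 74.0 69.3 yaw 0.838
white px [380.  63.] area 186 xy 171.1 705.9 size 66.5 63.2 yaw 0.838
white px [217. 123.] area 161 xy 33.1 103.8 size 99.9 27.6 yaw -0.337
white px [258. 134.] area 165 xy 153.8 158.5 size 88.8 59.2 yaw -0.124
white px [180. 152.] area 779 xy 40.9 -43.6 size 243.2 112.0 yaw 0.780
white px [120. 230.] area 967 xy 171.1 -307.2 size 114.2 84.7 yaw -0.027
white px [298. 234.] area 622 xy 474.8 6.7 size 74.7 60.7 yaw 0.482
white px [289. 308.] area 43
[... 419 characters left out ...]
 260.] area 477 xy 382.8 -163.9 size 90.7 59.6 yaw -0.148
green px [363. 276.] area 1026 xy 463.3 -303.0 size 124.4 81.6 yaw 0.133
white px [133. 146.] area 115 xy 250.4 739.1 size 72.2 47.8 yaw -0.646
white px [372. 202.] area 109 xy 724.8 -87.0 size 51.3 37.2 yaw -0.258
white px [294. 217.] area 271 xy 472.9 5.0 size 71.8 59.8 yaw 0.478
white px [186. 298.] area 307 xy 53.8 -82.1 size 112.0 37.2 yaw 0.513
white px [115. 303.] area 327 xy -103.5 4.2 size 113.0 32.5 yaw 1.467
white px [152. 314.] area 396 xy -48.8 -82.3 size 114.1 41.7 yaw -0.518
white px [276. 331.] area 948 xy 168.5 -302.9 size 100.7 68.5 yaw -0.076
white px [388. 390.] area 5446 xy 270.3 -559.0 size 222.5 146.7 yaw -0.651
```

View pics/c1.png

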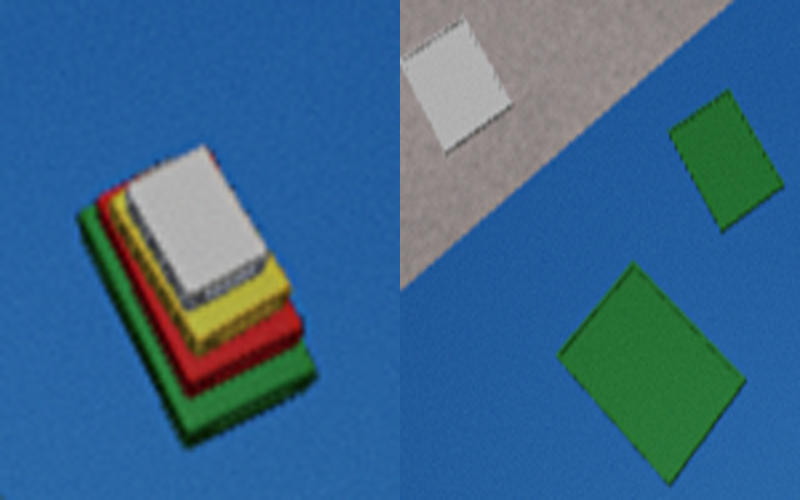

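Sizes settle the look-alikes. The green at px (194,316) measures 129x85, so it is tray_green. The one at (222,253) is about 95x63, the smaller look-alike. The blue one and the large white off-mat one at (121,230), 114x85, are also decoys. tray_white is (298,234), 75x61. The crop confirms the larger green and shows the stack white over yellow over red over green. Next I'll plan the first move.

```bash
cat >> h.py <<'E'
def plan(s,x,y,z,yaw,n):
    """per-row tx ty tz(cm) rz for n rows, from state s, shift in the axes before each row's turn"""
    p=np.array(s["eef_pos"]);y0=s["tcp_rot"][2]
    dy=(yaw-y0+np.pi)%(2*np.pi)-np.pi;st=dy/n
    M=np.zeros((2,2))
    for i in range(n):
        a=y0+i*st;M+=np.array([[np.cos(a),np.sin(a)],[np.sin(a),-np.cos(a)]])
    t=np.linalg.solve(M,np.array([x,y])-p[:2])/10
    print("now",p,"rpy",np.array(s["tcp_rot"]),"rows",n,": %.3f %.3f %.3f 0 0 %.4f"%(t[0],t[1],(p[2]-z)/10/n,-st),"max/row 4.17, .125")
E
python3 - <<'E'
from h import *
from rig import r
print(r.tcp_to_tips)
f=cv2.imread("pics/scene0.png")
for z in(104,): rects(f[:, :],r.camera_info("scene"),z,amin=400)
plan(r.sense(),610,-155,260,2.9,20)
E
```

```text
17.0
red px [367. 177.] area 895 xy 512.4 192.6 size 97.4 68.2 yaw 0.457
yellow px [396. 235.] area 920 xy 658.7 113.8 size 81.6 62.5 yaw 0.202
green px [222. 252.] area 950 xy 437.6 -188.0 size 84.1 55.2 yaw -0.144
green px [194. 316.] area 2345 xy 507.5 -310.9 size 113.8 74.6 yaw 0.135
white px [180. 152.] area 779 xy 132.6 -84.0 size 214.0 98.6 yaw 0.780
white px [120. 230.] area 967 xy 247.1 -316.0 size 100.5 74.5 yaw -0.027
white px [298. 234.] area 622 xy 514.4 -39.8 size 65.7 53.4 yaw 0.482
white px [289. 308.] area 436 xy 620.4 -170.8 size 48.1 34.3 yaw -0.241
now [279.43 558.7  247.74] rpy [-3.14 -0.    2.68] rows 20 : -2.805 -2.768 -0.061 0 0 -0.0111 max/row 4.17, .125
```

Emit:
apply_moves(series="-2.88 -2.83 -0.06 0 0 -0.011 -1;-2.88 -2.83 -0.06 0 0 -0.011 -1;-2.88 -2.83 -0.06 0 0 -0.011 -1;-2.88 -2.83 -0.06 0 0 -0.011 -1;-2.88 -2.83 -0.06 0 0 -0.011 -1;-2.88 -2.83 -0.06 0 0 -0.011 -1;-2.88 -2.83 -0.06 0 0 -0.011 -1;-2.88 -2.83 -0.06 0 0 -0.011 -1;-2.88 -2.83 -0.06 0 0 -0.011 -1;-2.88 -2.83 -0.06 0 0 -0.011 -1", squeeze=30)

```text
clock: 0.98
eef_pos: [429.4, 182.3, 254.4]
tcp_rot: [3.142, 0.0, 2.789]
contact_force: [0.9, 0.7, 0.1]
opening: 1.004
```

Emit:
apply_moves(series="-2.88 -2.83 -0.06 0 0 -0.011 -1;-2.88 -2.83 -0.06 0 0 -0.011 -1;-2.88 -2.83 -0.06 0 0 -0.011 -1;-2.88 -2.83 -0.06 0 0 -0.011 -1;-2.88 -2.83 -0.06 0 0 -0.011 -1;-2.88 -2.83 -0.06 0 0 -0.011 -1;-2.88 -2.83 -0.06 0 0 -0.011 -1;-2.88 -2.83 -0.06 0 0 -0.011 -1;-2.88 -2.83 -0.06 0 0 -0.011 -1;-2.88 -2.83 -0.06 0 0 -0.011 -1")

```text
clock: 1.82
eef_pos: [619.5, -174.0, 260.0]
tcp_rot: [3.142, -0.001, 2.898]
contact_force: [0.7, 1.2, 0.2]
opening: 1.0
```

Emit:
apply_moves(series="0 0 0 0 0 0 -1;0 0 0 0 0 0 -1;0 0 0 0 0 0 -1;0 0 0 0 0 0 -1;0 0 0 0 0 0 -1;0 0 0 0 0 0 -1;0 0 0 0 0 0 -1;0 0 0 0 0 0 -1;0 0 0 0 0 0 -1;0 0 0 0 0 0 -1")

```text
clock: 2.65
eef_pos: [619.1, -171.7, 260.4]
tcp_rot: [3.142, 0.0, 2.898]
contact_force: [-0.5, -0.1, -0.6]
opening: 1.0
```

Run:
```python
from h import *
from rig import r
s=r.sense();ci=r.camera_info("wrist");f=r.grab_frame("wrist");cv2.imwrite("pics/w1.png",f)
print(s["clock"],s["eef_pos"],s["tcp_rot"],s["qpos"])
rects(f,ci,104,amin=800)
```

```text
2.65 [ 619.08 -171.73  260.36] [3.14 0.   2.9 ] [-0.27  0.37  1.58  0.    1.19 -1.6 ]
green px [138.  67.] area 9562 xy 486.6 -262.8 size 96.0 63.6 yaw 0.136
white px [416.  19.] area 2598 xy 494.6 -33.7 size 51.3 46.1 yaw 0.482
white px [285. 194.] area 1978 xy 619.1 -170.0 size 52.0 35.0 yaw -0.243
white px [518. 313.] area 4053 xy 827.6 18.6 size 123.2 102.3 yaw -1.571
white px [312. 350.] area 5235 xy 813.4 -208.8 size 223.8 73.9 yaw 1.570
white px [104. 406.] area 1100 xy 812.1 -441.7 size 57.8 48.7 yaw 1.327
```

View pics/w1.png

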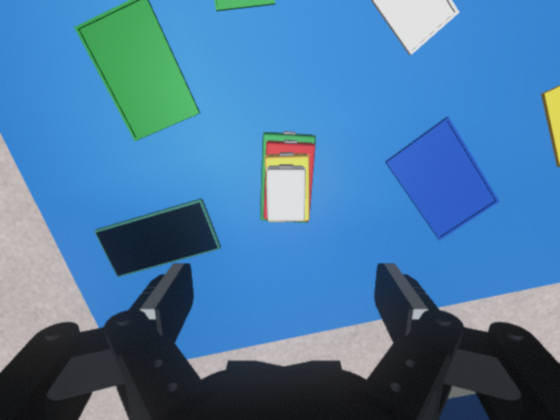

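The wrist picture shows the stack at (285,194), with the white lid fitted at (619,-170), yaw -0.243, size 52x35. That agrees with the scene camera. I'll descend, leaving the tips about 5 mm above the yellow lid, and close.

Emit:
apply_moves(series="-0.05 0.15 2.2 0 0 0 -1;0 0 2.2 0 0 0 -1;0 0 2.2 0 0 0 -1;0 0 2.2 0 0 0 -1;0 0 2.2 0 0 0 -1;0 0 2.2 0 0 0 -1;0 0 1.5 0 0 0 -1;0 0 0.8 0 0 0 -1;0 0 0.44 0 0 0 -1;0 0 0.2 0 0 0 -1", squeeze=30)

```text
clock: 3.53
eef_pos: [620.0, -170.6, 98.6]
tcp_rot: [3.142, -0.0, 2.898]
contact_force: [0.2, 0.1, 0.1]
opening: 1.002
```

Emit:
apply_moves(series="0 0 0 0 0 0 -1;0 0 0 0 0 0 -0.5;0 0 0 0 0 0 -0.2;0 0 0 0 0 0 0;0 0 0 0 0 0 1;0 0 0 0 0 0 1;0 0 0 0 0 0 1;0 0 0 0 0 0 1;0 0 0 0 0 0 1;0 0 0 0 0 0 1")

```text
clock: 4.37
eef_pos: [620.4, -170.7, 99.6]
tcp_rot: [-3.142, 0.001, 2.898]
contact_force: [-0.7, 0.2, 6.4]
opening: 0.412
```

Run:
```python
from h import *
from rig import r
s=r.sense();f=r.grab_frame("wrist");cv2.imwrite("pics/w2.png",f)
print(s["clock"],s["eef_pos"],s["tcp_rot"],s["opening"],s["contact_force"])
```

```text
4.3667 [ 620.38 -170.68   99.58] [-3.14  0.    2.9 ] 0.4120881561303709 [-0.7   0.2   6.41]
```

View pics/w2.png

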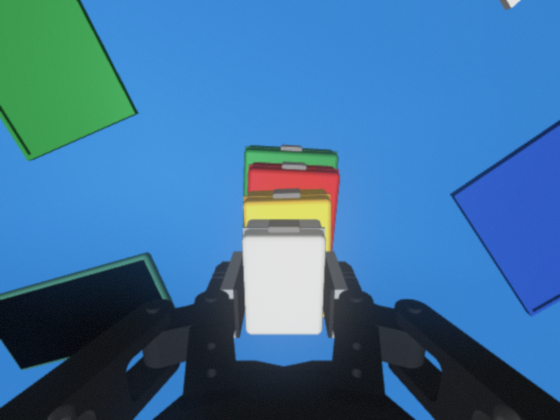

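The grasp is good: opening 0.412, about 35 mm, with the white box between the pads at (285,285). I'll lift it and cross-check the tray calibration.

Emit:
apply_moves(series="0 0 -0.3 0 0 0 1;0 0 -0.6 0 0 0 1;0 0 -0.9 0 0 0 1;0 0 -1 0 0 0 1;0 0 -1 0 0 0 1;0 0 -1 0 0 0 1;0 0 -0.7 0 0 0 1;0 0 -0.4 0 0 0 1;0 0 -0.1 0 0 0 1;0 0 0 0 0 0 1")

```text
clock: 5.25
eef_pos: [620.0, -170.6, 159.2]
tcp_rot: [3.142, 0.0, 2.898]
contact_force: [0.0, -0.8, -1.5]
opening: 0.416
```

Run:
```python
from h import *
from rig import r
s=r.sense()
print(s["clock"],s["opening"],s["contact_force"])
T=np.array(r.camera_info("wrist")["extrinsics"])
# pose of w1: same rotation, TCP differs
ci=dict(r.camera_info("wrist"));T2=T.copy();T2[:3,3]+=np.array([619.08,-171.73,260.36])-s["eef_pos"];ci["extrinsics"]=T2
print("w1 at z=6");rects(cv2.imread("pics/w1.png"),ci,6,amin=1500)
print("scene blue");rects(cv2.imread("pics/scene0.png"),r.camera_info("scene"),6,amin=700)
plan(s,474,6,160,3.622,12)
```

```text
5.25 0.4159154512455506 [ 0.04 -0.78 -1.52]
w1 at z=6
green px [138.  67.] area 9562 xy 466.1 -300.6 size 129.3 85.7 yaw 0.136
white px [416.  19.] area 2598 xy 477.1 8.0 size 69.1 62.1 yaw 0.482
white px [285. 194.] area 1978 xy 644.6 -175.5 size 70.1 47.1 yaw -0.243
white px [518. 313.] area 4053 xy 925.6 78.4 size 166.0 137.8 yaw 1.571
scene blue
red px [367. 177.] area 895 xy 472.5 270.8 size 110.7 77.5 yaw 0.457
yellow px [396. 235.] area 920 xy 638.8 181.2 size 92.7 71.0 yaw 0.202
green px [222. 252.] area 950 xy 387.5 -161.7 size 95.5 62.7 yaw -0.144
green px [194. 316.] area 2345 xy 467.0 -301.3 size 129.3 84.8 yaw 0.135
white px [180. 152.] area 779 xy 40.9 -43.6 size 243.2 112.0 yaw 0.780
white px [120. 230.] area 967 xy 171.1 -307.2 size 114.2 84.7 yaw -0.027
now [ 620.03 -170.61  159.23] rpy [3.14 0.   2.9 ] rows 12 : 1.107 1.608 -0.006 0 0 -0.0604 max/row 4.17, .125
```

Emit:
apply_moves(series="0.664 0.965 0 0 0 -0.0362 1;0.664 0.965 0 0 0 -0.0362 1;0.664 0.965 0 0 0 -0.0362 1;0.664 0.965 0 0 0 -0.0362 1;0.664 0.965 0 0 0 -0.0362 1;0.664 0.965 0 0 0 -0.0362 1;0.664 0.965 0 0 0 -0.0362 1;0.664 0.965 0 0 0 -0.0362 1;0.664 0.965 0 0 0 -0.0362 1;0.664 0.965 0 0 0 -0.0362 1")

```text
clock: 6.08
eef_pos: [561.1, -68.6, 158.9]
tcp_rot: [-3.142, 0.0, -3.02]
contact_force: [0.7, -0.3, -1.1]
opening: 0.417
```

Emit:
apply_moves(series="0.664 0.965 0 0 0 -0.0362 1;0.664 0.965 0 0 0 -0.0362 1;0.664 0.965 0 0 0 -0.0362 1;0.664 0.965 0 0 0 -0.0362 1;0.664 0.965 0 0 0 -0.0362 1;0.664 0.965 0 0 0 -0.0362 1;0.664 0.965 0 0 0 -0.0362 1;0.664 0.965 0 0 0 -0.0362 1;0.664 0.965 0 0 0 -0.0362 1;0.664 0.965 0 0 0 -0.0362 1")

```text
clock: 6.92
eef_pos: [470.8, 4.9, 158.9]
tcp_rot: [-3.142, 0.0, -2.658]
contact_force: [-0.3, 0.2, 0.0]
opening: 0.412
```

Emit:
apply_moves(series="0 0 0.5 0 0 0 1;0 0 1 0 0 0 1;0 0 1.5 0 0 0 1;0 0 1.5 0 0 0 1;0 0 1.5 0 0 0 1;0 0 1 0 0 0 1;0 0 0.5 0 0 0 1;0 0 0 0 0 0 1;0 0 0 0 0 0 1;0 0 0 0 0 0 1")

```text
clock: 7.75
eef_pos: [472.4, 4.2, 84.3]
tcp_rot: [-3.141, 0.001, -2.662]
contact_force: [0.4, -0.2, -0.8]
opening: 0.413
```

Run:
```python
from h import *
from rig import r
s=r.sense();f=r.grab_frame("wrist");cv2.imwrite("pics/w3.png",f)
print(s["clock"],s["opening"],s["contact_force"])
rects(f,r.camera_info("wrist"),6,amin=1500)
plan(s,474.4,6.5,24.5,3.622,1)
```

```text
7.75 0.41334050765179575 [ 0.38 -0.18 -0.77]
red px [548. 356.] area 1990 xy 477.8 242.0 size 99.5 25.5 yaw 0.737
green px [82. 25.] area 5746 xy 425.1 -155.4 size 79.6 39.3 yaw -1.090
white px [285. 253.] area 12142 xy 496.3 18.0 size 126.1 61.7 yaw 0.480
now [472.38   4.21  84.34] rpy [-3.14  0.   -2.66] rows 1 : -0.285 0.110 5.984 0 0 -0.0004 max/row 4.17, .125
```

View pics/w3.png

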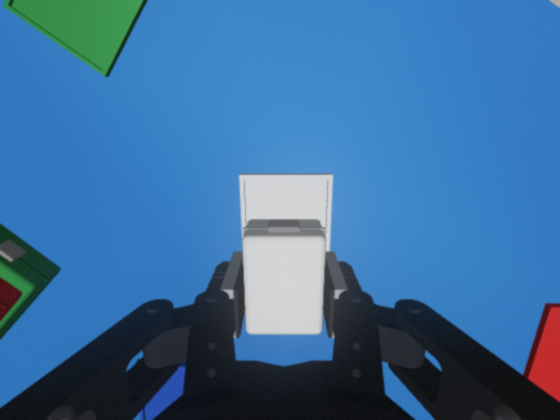

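The picture shows the tray's far edge at (240,175) to (333,174) and the box lid's far edge at (244,235) to (324,234), parallel to it. I'll compute the offset of both along the tool axes.

```bash
cat >> h.py <<'E'
def intool(s,ci,uv,z):
    """pixels at height z -> tool-frame x,y (mm) relative to TCP"""
    a=s["tcp_rot"][2];d=ray(ci,uv,z)-np.array(s["eef_pos"][:2])
    return d@np.array([[np.cos(a),np.sin(a)],[np.sin(a),-np.cos(a)]]).T
E
python3 - <<'E'
from h import *
from rig import r
s=r.sense();ci=r.camera_info("wrist")
print("tray far edge",intool(s,ci,[(240,175),(333,174)],6),"-> centre x = minus 38")
print("box far edge",intool(s,ci,[(244,235),(324,234)],s["eef_pos"][2]+5),"minus 25")
E
```

```text
tray far edge [[ 34.76 -29.09]
 [ 35.46  32.48]] -> centre x = minus 38
box far edge [[ 26.29 -16.7 ]
 [ 26.75  16.56]] minus 25
```

Emit:
apply_moves(series="-0.18 0.07 0.5 0 0 0 1;-0.18 0.07 0.9 0 0 0 1;0 0 1 0 0 0 1;0 0 1 0 0 0 1;0 0 0.9 0 0 0 1;0 0 0.7 0 0 0 1;0 0 0.5 0 0 0 1;0 0 0.3 0 0 0 1;0 0 0.15 0 0 0 1;0 0 0.05 0 0 0 1")

```text
clock: 8.63
eef_pos: [474.3, 7.2, 23.7]
tcp_rot: [3.141, -0.0, -2.661]
contact_force: [0.4, -0.2, -0.8]
opening: 0.416
```

Emit:
apply_moves(series="0 0 0.03 0 0 0 1;0 0 0.03 0 0 0 1;0 0 0.03 0 0 0 1;0 0 0 0 0 0 1;0 0 0 0 0 0 1;0 0 0 0 0 0 1;0 0 0 0 0 0 1;0 0 0 0 0 0 1;0 0 0 0 0 0 1;0 0 0 0 0 0 1")

```text
clock: 9.47
eef_pos: [474.6, 7.2, 23.5]
tcp_rot: [-3.141, 0.001, -2.661]
contact_force: [-2.0, 0.1, 5.6]
opening: 0.414
```

Emit:
apply_moves(series="0 0 0 0 0 0 0;0 0 0 0 0 0 -0.2;0 0 0 0 0 0 -0.4;0 0 0 0 0 0 -0.6;0 0 -0.5 0 0 0 -0.6;0 0 -1.5 0 0 0 -0.6;0 0 -2 0 0 0 -0.8;0 0 -2.5 0 0 0 -1;0 0 -2.5 0 0 0 -1;0 0 -2.5 0 0 0 -1")

```text
clock: 10.3
eef_pos: [474.0, 7.2, 139.3]
tcp_rot: [3.141, -0.0, -2.661]
contact_force: [1.0, -0.5, -0.5]
opening: 1.001
```

Run:
```python
from h import *
from rig import r
plan(r.sense(),619,-170,230,2.898,10)
```

```text
now [474.01   7.19 139.32] rpy [ 3.14 -0.   -2.66] rows 10 : -1.185 -2.017 -0.907 0 0 0.0724 max/row 4.17, .125
```

Emit:
apply_moves(series="-1.185 -2.017 -0.9 0 0 0.0724 -1;-1.185 -2.017 -0.9 0 0 0.0724 -1;-1.185 -2.017 -0.9 0 0 0.0724 -1;-1.185 -2.017 -0.9 0 0 0.0724 -1;-1.185 -2.017 -0.9 0 0 0.0724 -1;-1.185 -2.017 -0.9 0 0 0.0724 -1;-1.185 -2.017 -0.9 0 0 0.0724 -1;-1.185 -2.017 -0.9 0 0 0.0724 -1;-1.185 -2.017 -0.9 0 0 0.0724 -1;-1.185 -2.017 -0.9 0 0 0.0724 -1")

```text
clock: 11.13
eef_pos: [619.7, -170.9, 228.7]
tcp_rot: [3.142, 0.0, 2.894]
contact_force: [0.4, -0.0, -0.0]
opening: 1.001
```

Emit:
apply_moves(series="0 0 0 0 0 0 -1;0 0 0 0 0 0 -1;0 0 0 0 0 0 -1;0 0 0 0 0 0 -1;0 0 0 0 0 0 -1;0 0 0 0 0 0 -1;0 0 0 0 0 0 -1;0 0 0 0 0 0 -1;0 0 0 0 0 0 -1;0 0 0 0 0 0 -1")

```text
clock: 11.97
eef_pos: [619.3, -169.9, 228.0]
tcp_rot: [-3.142, -0.0, 2.898]
contact_force: [0.1, 0.3, 0.1]
opening: 1.001
```

```bash
cat >> h.py <<'E'
def look(r,name,z,tag):
    s=r.sense();ci=r.camera_info("wrist");f=r.grab_frame("wrist");cv2.imwrite(f"pics/{tag}.png",f)
    print("t",s["clock"],s["eef_pos"],s["tcp_rot"])
    m=masks(f)[name]
    # tool-frame rectangle of the largest blob near picture centre
    n,l,st,c=cv2.connectedComponentsWithStats(m)
    i=min((i for i in range(1,n) if st[i,4]>800),key=lambda i:abs(c[i][0]-283)+abs(c[i][1]-240))
    mm=cv2.morphologyEx((l==i).astype(np.uint8),cv2.MORPH_OPEN,np.ones((9,9)))
    cs=max(cv2.findContours(mm,0,1)[0],key=len)[:,0]
    w=ray(ci,cs,z).astype(np.float32);(x,y),(a,b),t=cv2.minAreaRect(w)
    if a<b:a,b,t=b,a,t+90
    print(name,"px",c[i],"xy %.1f %.1f size %.1f %.1f yaw %.3f"%(x,y,a,b,np.deg2rad((t+90)%180-90)))
    return s,ci,f
E
python3 - <<'E'
from h import *
from rig import r
s,ci,f=look(r,"yellow",79,"w4")
look(r,"red",53,"w4");look(r,"green",28,"w4")
E
```

```text
t 11.9667 [ 619.27 -169.89  227.99] [-3.14 -0.    2.9 ]
yellow px [285.54 195.78] xy 620.0 -168.2 size 66.4 42.7 yaw -0.211
t 12.0167 [ 619.29 -169.93  227.99] [3.14 0.   2.9 ]Traceback (most recent call last):
  File "<stdin>", line 4, in <module>
  File "h.py", line 44, in look
    i=min((i for i in range(1,n) if st[i,4]>800),key=lambda i:abs(c[i][0]-283)+abs(c[i][1]-240))
ValueError: min() iterable argument is empty
```

View pics/w4.png

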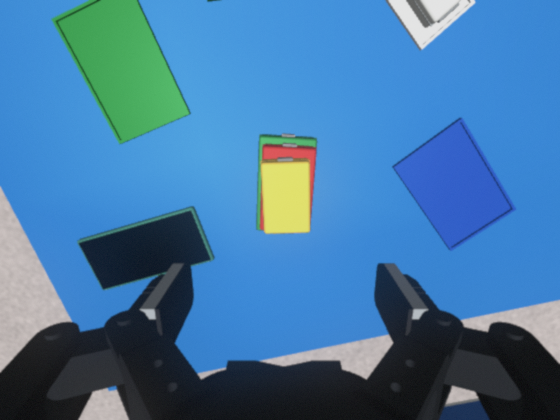

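The picture shows the yellow lid at (285,196), fitted at (620,-168), yaw -0.211, size 66x43. I'll descend and grip it.

Emit:
apply_moves(series="-0.03 0.18 2.2 0 0 -0.033 -1;0 0 2.2 0 0 0 -1;0 0 2.2 0 0 0 -1;0 0 2.2 0 0 0 -1;0 0 2.2 0 0 0 -1;0 0 2 0 0 0 -1;0 0 1.2 0 0 0 -1;0 0 0.7 0 0 0 -1;0 0 0.4 0 0 0 -1;0 0 0.1 0 0 0 -1", squeeze=30)

```text
clock: 12.9
eef_pos: [620.2, -168.4, 73.9]
tcp_rot: [-3.142, -0.0, 2.931]
contact_force: [-0.2, 0.5, 1.2]
opening: 0.995
```

Emit:
apply_moves(series="0 0 0 0 0 0 -1;0 0 0 0 0 0 -0.5;0 0 0 0 0 0 -0.3;0 0 0 0 0 0 -0.1;0 0 0 0 0 0 1;0 0 0 0 0 0 1;0 0 0 0 0 0 1;0 0 0 0 0 0 1;0 0 0 0 0 0 1;0 0 0 0 0 0 1")

```text
clock: 13.73
eef_pos: [620.4, -168.5, 74.8]
tcp_rot: [-3.141, 0.001, 2.931]
contact_force: [-0.6, 1.1, 6.6]
opening: 0.508
```

Emit:
apply_moves(series="0 0 -0.3 0 0 0 1;0 0 -0.6 0 0 0 1;0 0 -0.9 0 0 0 1;0 0 -1 0 0 0 1;0 0 -1 0 0 0 1;0 0 -1 0 0 0 1;0 0 -0.7 0 0 0 1;0 0 -0.4 0 0 0 1;0 0 -0.1 0 0 0 1;0 0 0 0 0 0 1")

```text
clock: 14.57
eef_pos: [620.1, -168.3, 134.3]
tcp_rot: [-3.142, 0.0, 2.931]
contact_force: [0.8, -0.2, -0.4]
opening: 0.51
```

Run:
```python
from h import *
from rig import r
s=r.sense();print(s["clock"],s["opening"],s["contact_force"])
plan(s,638.2,181,135,3.3436,20)
```

```text
14.5667 0.5100919422253324 [ 0.79 -0.24 -0.44]
now [ 620.09 -168.35  134.33] rpy [-3.14  0.    2.93] rows 20 : -0.065 1.760 -0.003 0 0 -0.0206 max/row 4.17, .125
```

Emit:
apply_moves(series="-0.065 1.76 0 0 0 -0.0206 1;-0.065 1.76 0 0 0 -0.0206 1;-0.065 1.76 0 0 0 -0.0206 1;-0.065 1.76 0 0 0 -0.0206 1;-0.065 1.76 0 0 0 -0.0206 1;-0.065 1.76 0 0 0 -0.0206 1;-0.065 1.76 0 0 0 -0.0206 1;-0.065 1.76 0 0 0 -0.0206 1;-0.065 1.76 0 0 0 -0.0206 1;-0.065 1.76 0 0 0 -0.0206 1")

```text
clock: 15.4
eef_pos: [646.8, 6.3, 133.2]
tcp_rot: [-3.142, -0.001, 3.138]
contact_force: [-0.0, -0.7, -0.4]
opening: 0.51
```

Emit:
apply_moves(series="-0.065 1.76 0 0 0 -0.0206 1;-0.065 1.76 0 0 0 -0.0206 1;-0.065 1.76 0 0 0 -0.0206 1;-0.065 1.76 0 0 0 -0.0206 1;-0.065 1.76 0 0 0 -0.0206 1;-0.065 1.76 0 0 0 -0.0206 1;-0.065 1.76 0 0 0 -0.0206 1;-0.065 1.76 0 0 0 -0.0206 1;-0.065 1.76 0 0 0 -0.0206 1;-0.065 1.76 0 0 0 -0.0206 1")

```text
clock: 16.23
eef_pos: [637.7, 181.7, 133.1]
tcp_rot: [-3.141, -0.001, -2.939]
contact_force: [0.3, -0.7, -0.2]
opening: 0.51
```

Emit:
apply_moves(series="0 0 0.5 0 0 0 1;0 0 1 0 0 0 1;0 0 1.2 0 0 0 1;0 0 1 0 0 0 1;0 0 0.8 0 0 0 1;0 0 0.5 0 0 0 1;0 0 0 0 0 0 1;0 0 0 0 0 0 1;0 0 0 0 0 0 1;0 0 0 0 0 0 1")

```text
clock: 17.07
eef_pos: [638.7, 181.0, 84.6]
tcp_rot: [3.142, 0.001, -2.941]
contact_force: [-0.9, -0.8, -1.6]
opening: 0.507
```

Run:
```python
from h import *
from rig import r
s=r.sense();ci=r.camera_info("wrist");f=r.grab_frame("wrist");cv2.imwrite("pics/w5.png",f)
print(s["clock"],s["opening"],s["contact_force"])
plan(s,638.2,181,24.5,3.3436,1)
# contour corners of the yellow blob in the picture
m=masks(f)["yellow"];c=max(cv2.findContours(m,0,1)[0],key=cv2.contourArea)
print(cv2.approxPolyDP(c,3,True)[:,0].tolist())
```

```text
17.0667 0.5065854696459489 [-0.86 -0.77 -1.63]
now [638.65 181.01  84.61] rpy [ 3.14  0.   -2.94] rows 1 : 0.045 0.008 6.011 0 0 -0.0009 max/row 4.17, .125
[[235, 157], [237, 208], [248, 205], [243, 211], [234, 212], [242, 213], [233, 221], [239, 347], [325, 350], [332, 299], [339, 157]]
```

View pics/w5.png

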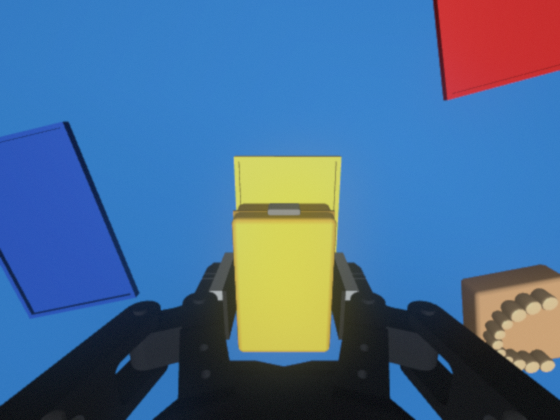

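The picture shows the tray's far edge at (234,157) to (341,157). The box lid runs from (234,214) and (334,214) to (239,351) and (329,351). I'll check the alignment in tool axes.

Run:
```python
from h import *
from rig import r
s=r.sense();ci=r.camera_info("wrist")
print("tray far edge -47",intool(s,ci,[(234.5,157),(340.5,157)],6))
print("box edges",intool(s,ci,[(234,214),(334,214),(239,351),(329,351)],s["eef_pos"][2]+4.2))
```

```text
tray far edge -47 [[ 46.6  -32.16]
 [ 46.63  36.91]]
box edges [[ 35.19 -20.57]
 [ 35.2   20.41]
 [-33.43 -21.39]
 [-33.44  21.37]]
```

Emit:
apply_moves(series="-0.04 0.07 0.5 0 0 0 1;-0.03 0.07 0.9 0 0 0 1;0 0 1 0 0 0 1;0 0 1 0 0 0 1;0 0 0.9 0 0 0 1;0 0 0.7 0 0 0 1;0 0 0.5 0 0 0 1;0 0 0.3 0 0 0 1;0 0 0.15 0 0 0 1;0 0 0.05 0 0 0 1")

```text
clock: 17.95
eef_pos: [638.6, 182.5, 23.9]
tcp_rot: [-3.142, -0.0, -2.94]
contact_force: [-0.5, -1.0, -1.1]
opening: 0.507
```

Emit:
apply_moves(series="0 0 0.03 0 0 0 1;0 0 0.03 0 0 0 1;0 0 0.03 0 0 0 1;0 0 0.03 0 0 0 1;0 0 0 0 0 0 1;0 0 0 0 0 0 1;0 0 0 0 0 0 1;0 0 0 0 0 0 1;0 0 0 0 0 0 1;0 0 0 0 0 0 1")

```text
clock: 18.78
eef_pos: [638.9, 182.6, 23.8]
tcp_rot: [3.142, 0.001, -2.94]
contact_force: [-2.0, -0.5, 5.7]
opening: 0.509
```

Emit:
apply_moves(series="0 0 0 0 0 0 -0.1;0 0 0 0 0 0 -0.3;0 0 0 0 0 0 -0.5;0 0 0 0 0 0 -0.7;0 0 -0.5 0 0 0 -0.7;0 0 -1.5 0 0 0 -0.7;0 0 -2 0 0 0 -0.8;0 0 -2.5 0 0 0 -1;0 0 -2.5 0 0 0 -1;0 0 -2.5 0 0 0 -1")

```text
clock: 19.62
eef_pos: [638.7, 182.5, 140.3]
tcp_rot: [3.142, 0.001, -2.94]
contact_force: [0.8, 0.2, 0.2]
opening: 0.999
```

Run:
```python
from h import *
from rig import r
plan(r.sense(),619,-167,205,2.9,10)
```

```text
now [638.7  182.5  140.28] rpy [ 3.14  0.   -2.94] rows 10 : 0.205 -3.523 -0.647 0 0 0.0443 max/row 4.17, .125
```

Emit:
apply_moves(series="0.205 -3.523 -0.65 0 0 0.0443 -1;0.205 -3.523 -0.65 0 0 0.0443 -1;0.205 -3.523 -0.65 0 0 0.0443 -1;0.205 -3.523 -0.65 0 0 0.0443 -1;0.205 -3.523 -0.65 0 0 0.0443 -1;0.205 -3.523 -0.65 0 0 0.0443 -1;0.205 -3.523 -0.65 0 0 0.0443 -1;0.205 -3.523 -0.65 0 0 0.0443 -1;0.205 -3.523 -0.65 0 0 0.0443 -1;0.205 -3.523 -0.65 0 0 0.0443 -1")

```text
clock: 20.45
eef_pos: [618.7, -168.8, 204.7]
tcp_rot: [-3.142, 0.002, 2.898]
contact_force: [-0.6, -0.5, -0.2]
opening: 1.002
```

Emit:
apply_moves(series="0 0 0 0 0 0 -1;0 0 0 0 0 0 -1;0 0 0 0 0 0 -1;0 0 0 0 0 0 -1;0 0 0 0 0 0 -1;0 0 0 0 0 0 -1;0 0 0 0 0 0 -1;0 0 0 0 0 0 -1;0 0 0 0 0 0 -1;0 0 0 0 0 0 -1")

```text
clock: 21.28
eef_pos: [619.0, -166.8, 202.7]
tcp_rot: [-3.142, -0.0, 2.9]
contact_force: [0.0, -0.0, 0.7]
opening: 1.0
```

Run:
```python
from h import *
from rig import r
s,ci,f=look(r,"red",53,"w6")
```

```text
t 21.2833 [ 618.95 -166.83  202.72] [-3.14 -0.    2.9 ]
red px [283.88 195.18] xy 619.5 -166.8 size 84.9 49.9 yaw -0.295
```

Emit:
apply_moves(series="-0.05 0 2.2 0 0 0.053 -1;0 0 2.2 0 0 0 -1;0 0 2.2 0 0 0 -1;0 0 2.2 0 0 0 -1;0 0 2.2 0 0 0 -1;0 0 2 0 0 0 -1;0 0 1.2 0 0 0 -1;0 0 0.7 0 0 0 -1;0 0 0.4 0 0 0 -1;0 0 0.17 0 0 0 -1", squeeze=35)

```text
clock: 22.17
eef_pos: [619.6, -167.2, 48.1]
tcp_rot: [3.142, 0.0, 2.847]
contact_force: [-0.1, -0.5, 0.1]
opening: 0.997
```

Emit:
apply_moves(series="0 0 0 0 0 0 -1;0 0 0 0 0 0 -0.6;0 0 0 0 0 0 -0.4;0 0 0 0 0 0 -0.2;0 0 0 0 0 0 1;0 0 0 0 0 0 1;0 0 0 0 0 0 1;0 0 0 0 0 0 1;0 0 0 0 0 0 1;0 0 0 0 0 0 1")

```text
clock: 23.0
eef_pos: [619.9, -167.3, 49.1]
tcp_rot: [3.142, 0.001, 2.847]
contact_force: [-1.7, -0.3, 5.5]
opening: 0.601
```

Emit:
apply_moves(series="0 0 -0.3 0 0 0 1;0 0 -0.6 0 0 0 1;0 0 -0.9 0 0 0 1;0 0 -1 0 0 0 1;0 0 -1 0 0 0 1;0 0 -1 0 0 0 1;0 0 -0.7 0 0 0 1;0 0 -0.4 0 0 0 1;0 0 -0.1 0 0 0 1;0 0 0 0 0 0 1")

```text
clock: 23.83
eef_pos: [619.5, -167.2, 108.4]
tcp_rot: [-3.142, 0.0, 2.847]
contact_force: [0.4, -0.2, -1.4]
opening: 0.6
```

Run:
```python
from h import *
from rig import r
s=r.sense();print(s["clock"],s["opening"],s["contact_force"])
plan(s,472,270.5,110,3.602,30)
```

```text
23.8333 0.6004391781071732 [ 0.4  -0.18 -1.38]
now [ 619.47 -167.17  108.41] rpy [-3.14  0.    2.85] rows 30 : 0.397 1.526 -0.005 0 0 -0.0252 max/row 4.17, .125
```

Emit:
apply_moves(series="0.397 1.526 0 0 0 -0.0252 1;0.397 1.526 0 0 0 -0.0252 1;0.397 1.526 0 0 0 -0.0252 1;0.397 1.526 0 0 0 -0.0252 1;0.397 1.526 0 0 0 -0.0252 1;0.397 1.526 0 0 0 -0.0252 1;0.397 1.526 0 0 0 -0.0252 1;0.397 1.526 0 0 0 -0.0252 1;0.397 1.526 0 0 0 -0.0252 1;0.397 1.526 0 0 0 -0.0252 1")

```text
clock: 24.67
eef_pos: [607.6, -8.6, 108.1]
tcp_rot: [3.142, 0.0, 3.102]
contact_force: [-0.3, 0.4, -1.9]
opening: 0.599
```

Emit:
apply_moves(series="0.397 1.526 0 0 0 -0.0252 1;0.397 1.526 0 0 0 -0.0252 1;0.397 1.526 0 0 0 -0.0252 1;0.397 1.526 0 0 0 -0.0252 1;0.397 1.526 0 0 0 -0.0252 1;0.397 1.526 0 0 0 -0.0252 1;0.397 1.526 0 0 0 -0.0252 1;0.397 1.526 0 0 0 -0.0252 1;0.397 1.526 0 0 0 -0.0252 1;0.397 1.526 0 0 0 -0.0252 1")

```text
clock: 25.5
eef_pos: [557.0, 140.2, 108.2]
tcp_rot: [3.142, 0.0, -2.93]
contact_force: [-0.1, 1.0, -1.6]
opening: 0.6
```

Emit:
apply_moves(series="0.397 1.526 0 0 0 -0.0252 1;0.397 1.526 0 0 0 -0.0252 1;0.397 1.526 0 0 0 -0.0252 1;0.397 1.526 0 0 0 -0.0252 1;0.397 1.526 0 0 0 -0.0252 1;0.397 1.526 0 0 0 -0.0252 1;0.397 1.526 0 0 0 -0.0252 1;0.397 1.526 0 0 0 -0.0252 1;0.397 1.526 0 0 0 -0.0252 1;0.397 1.526 0 0 0 -0.0252 1")

```text
clock: 26.33
eef_pos: [470.9, 271.8, 108.2]
tcp_rot: [3.142, 0.0, -2.678]
contact_force: [0.4, 0.3, -0.8]
opening: 0.601
```

Emit:
apply_moves(series="0 0 0 0 0 0 1;0 0 0.5 0 0 0 1;0 0 0.8 0 0 0 1;0 0 0.8 0 0 0 1;0 0 0.4 0 0 0 1;0 0 0 0 0 0 1;0 0 0 0 0 0 1;0 0 0 0 0 0 1;0 0 0 0 0 0 1;0 0 0 0 0 0 1")

```text
clock: 27.17
eef_pos: [472.1, 270.6, 83.3]
tcp_rot: [3.142, 0.001, -2.681]
contact_force: [0.3, -1.1, -1.4]
opening: 0.603
```

Run:
```python
from h import *
from rig import r
s=r.sense();ci=r.camera_info("wrist");f=r.grab_frame("wrist");cv2.imwrite("pics/w7.png",f)
print(s["clock"],s["opening"],s["contact_force"])
plan(s,472,270.5,25,3.602,1)
m=masks(f)["red"];c=max(cv2.findContours(m,0,1)[0],key=cv2.contourArea)
print(cv2.approxPolyDP(c,3,True)[:,0].tolist())
```

```text
27.1667 0.6025700939498837 [ 0.3  -1.13 -1.36]
now [472.11 270.56  83.35] rpy [ 3.14  0.   -2.68] rows 1 : 0.013 -0.000 5.835 0 0 0.0006 max/row 4.17, .125
[[230, 144], [231, 186], [236, 189], [224, 191], [228, 194], [221, 203], [231, 360], [280, 366], [336, 360], [349, 145]]
```

View pics/w7.png

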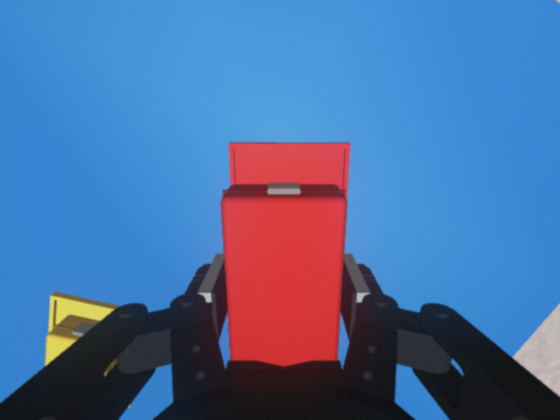

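The picture shows the red tray's far edge at (229,143) to (350,143) and the box's far lid edge at (222,196) to (346,196).

Run:
```python
from h import *
from rig import r
s=r.sense();ci=r.camera_info("wrist")
print("tray far edge -56",intool(s,ci,[(229.5,143),(349.5,143)],6))
print("box far edge -43",intool(s,ci,[(222,196),(346,196)],s["eef_pos"][2]+5))
```

```text
tray far edge -56 [[ 55.8  -34.73]
 [ 55.84  41.97]]
box far edge -43 [[ 43.11 -24.86]
 [ 43.13  24.75]]
```

Emit:
apply_moves(series="0 0.09 0.5 0 0 0 1;0 0.09 0.9 0 0 0 1;0 0 1 0 0 0 1;0 0 1 0 0 0 1;0 0 0.9 0 0 0 1;0 0 0.7 0 0 0 1;0 0 0.4 0 0 0 1;0 0 0.25 0 0 0 1;0 0 0.15 0 0 0 1;0 0 0.05 0 0 0 1")

```text
clock: 28.05
eef_pos: [471.2, 272.2, 24.5]
tcp_rot: [-3.142, 0.0, -2.68]
contact_force: [1.2, -0.3, -2.0]
opening: 0.602
```

Emit:
apply_moves(series="0 0 0.03 0 0 0 1;0 0 0.03 0 0 0 1;0 0 0.03 0 0 0 1;0 0 0.03 0 0 0 1;0 0 0 0 0 0 1;0 0 0 0 0 0 1;0 0 0 0 0 0 1;0 0 0 0 0 0 1;0 0 0 0 0 0 1;0 0 0 0 0 0 1")

```text
clock: 28.88
eef_pos: [471.3, 272.3, 24.1]
tcp_rot: [3.142, 0.001, -2.68]
contact_force: [-1.9, -1.3, 6.1]
opening: 0.596
```

Emit:
apply_moves(series="0 0 0 0 0 0 -0.3;0 0 0 0 0 0 -0.5;0 0 0 0 0 0 -0.7;0 0 0 0 0 0 -0.8;0 0 -0.5 0 0 0 -0.8;0 0 -1.5 0 0 0 -0.8;0 0 -2.5 0 0 0 -0.9;0 0 -3.5 0 0 0 -1;0 0 -3.5 0 0 0 -1;0 0 -3.5 0 0 0 -1")

```text
clock: 29.72
eef_pos: [470.7, 271.9, 175.1]
tcp_rot: [-3.142, -0.001, -2.68]
contact_force: [0.4, -0.3, -1.0]
opening: 0.999
```

Run:
```python
from h import *
from rig import r
s=r.sense();ci=r.camera_info("wrist");f=r.grab_frame("wrist")
plan(s,619,-167,190,2.84,15)
c=f[100:300,190:390];cv2.imwrite("pics/w8.png",cv2.resize(c,(600,600),interpolation=cv2.INTER_CUBIC))
np.save("w8ci.npy",np.array([s,ci],dtype=object),allow_pickle=True)
```

```text
now [470.66 271.92 175.07] rpy [-3.14 -0.   -2.68] rows 15 : -0.693 -3.088 -0.100 0 0 0.0509 max/row 4.17, .125
```

View pics/w8.png

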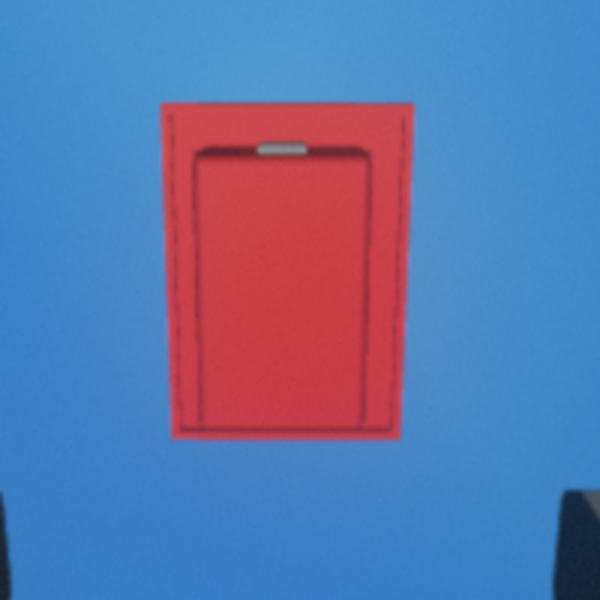

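The crop shows the red box in its tray, square to it. The tray corners are (162,104), (414,104), (402,438), (172,438) and the lid corners are (195,154), (370,154), (364,428), (201,428).

Run:
```python
from h import *
s,ci=np.load("w8ci.npy",allow_pickle=True)
g=lambda P:np.array(P)/3+[190,100]-.33
t=intool(s,ci,g([(162,104),(414,104),(402,438),(172,438)]),6)
b=intool(s,ci,g([(195,154),(370,154),(364,428),(201,428)]),29)
print(t,t.mean(0));print(b,b.mean(0),b.mean(0)-t.mean(0))
```

```text
[[ 54.74 -36.84]
 [ 54.78  40.46]
 [-56.73  41.08]
 [-56.75 -37.57]] [-0.99  1.78]
[[ 42.37 -25.04]
 [ 42.39  25.23]
 [-42.98  25.77]
 [-42.99 -25.45]] [-0.3   0.13] [ 0.69 -1.65]
```

The red box sits 0.7 and 1.7 mm off centre with 10 mm clearance, so I'll leave it. The wrist readings are the more reliable ones, so I'll use them for green.

Emit:
apply_moves(series="-0.693 -3.088 -0.1 0 0 0.0509 -1;-0.693 -3.088 -0.1 0 0 0.0509 -1;-0.693 -3.088 -0.1 0 0 0.0509 -1;-0.693 -3.088 -0.1 0 0 0.0509 -1;-0.693 -3.088 -0.1 0 0 0.0509 -1;-0.693 -3.088 -0.1 0 0 0.0509 -1;-0.693 -3.088 -0.1 0 0 0.0509 -1;-0.693 -3.088 -0.1 0 0 0.0509 -1;-0.693 -3.088 -0.1 0 0 0.0509 -1;-0.693 -3.088 -0.1 0 0 0.0509 -1")

```text
clock: 30.6
eef_pos: [608.5, -10.9, 183.5]
tcp_rot: [3.142, 0.0, 3.091]
contact_force: [0.5, -0.8, -0.1]
opening: 1.003
```

Emit:
apply_moves(series="-0.693 -3.088 -0.1 0 0 0.0509 -1;-0.693 -3.088 -0.1 0 0 0.0509 -1;-0.693 -3.088 -0.1 0 0 0.0509 -1;-0.693 -3.088 -0.1 0 0 0.0509 -1;-0.693 -3.088 -0.1 0 0 0.0509 -1;0 0 0 0 0 0 -1;0 0 0 0 0 0 -1;0 0 0 0 0 0 -1;0 0 0 0 0 0 -1;0 0 0 0 0 0 -1")

```text
clock: 31.43
eef_pos: [619.3, -165.6, 188.4]
tcp_rot: [3.141, -0.0, 2.841]
contact_force: [0.2, 0.4, 1.0]
opening: 0.998
```

Run:
```python
from h import *
from rig import r
s,ci,f=look(r,"green",28,"w9")
rects(f,ci,28,amin=1500)
```

```text
t 31.4333 [ 619.3  -165.62  188.36] [ 3.14 -0.    2.84]
green px [280.73 192.98] xy 620.4 -168.8 size 102.7 58.0 yaw -0.301
green px [90. 72.] area 14054 xy 471.9 -289.4 size 120.6 80.1 yaw 0.136
green px [281. 193.] area 6440 xy 620.4 -168.8 size 102.7 58.0 yaw -0.300
white px [ 14. 320.] area 2328 xy 674.8 -480.3 size 141.4 44.1 yaw -0.562
```

The green box fits at (620.4,-168.8), yaw -0.300, size 103x58. I'll descend and grip it.

Emit:
apply_moves(series="-0.1 -0.14 2.2 0 0 0 -1;-0.1 -0.13 2.4 0 0 0 -1;0 0 2.5 0 0 0 -1;0 0 2.5 0 0 0 -1;0 0 2.4 0 0 0 -1;0 0 2.2 0 0 0 -1;0 0 1.3 0 0 0 -1;0 0 0.7 0 0 0 -1;0 0 0.4 0 0 0 -1;0 0 0.2 0 0 0 -1", squeeze=40)

```text
clock: 32.32
eef_pos: [620.8, -169.8, 20.6]
tcp_rot: [3.142, 0.001, 2.84]
contact_force: [0.1, 0.6, 1.0]
opening: 0.998
```

Emit:
apply_moves(series="0 0 0 0 0 0 -1;0 0 0 0 0 0 -0.8;0 0 0 0 0 0 -0.6;0 0 0 0 0 0 -0.4;0 0 0 0 0 0 1;0 0 0 0 0 0 1;0 0 0 0 0 0 1;0 0 0 0 0 0 1;0 0 0 0 0 0 1;0 0 0 0 0 0 1")

```text
clock: 33.15
eef_pos: [621.0, -170.1, 21.5]
tcp_rot: [3.141, 0.001, 2.839]
contact_force: [-0.1, 0.5, 4.9]
opening: 0.694
```

Emit:
apply_moves(series="0 0 -0.3 0 0 0 1;0 0 -0.6 0 0 0 1;0 0 -0.9 0 0 0 1;0 0 -1 0 0 0 1;0 0 -1 0 0 0 1;0 0 -1 0 0 0 1;0 0 -0.7 0 0 0 1;0 0 -0.4 0 0 0 1;0 0 -0.1 0 0 0 1;0 0 0 0 0 0 1")

```text
clock: 33.98
eef_pos: [620.5, -170.0, 80.7]
tcp_rot: [3.142, 0.0, 2.839]
contact_force: [0.9, 0.4, -0.4]
opening: 0.696
```

Run:
```python
from h import *
from rig import r
s=r.sense();print(s["clock"],s["opening"],s["contact_force"])
plan(s,466.3,-301,82,3.277,20)
```

```text
33.9833 0.6962042319884925 [ 0.89  0.38 -0.43]
now [ 620.5  -170.02   80.71] rpy [3.14 0.   2.84] rows 20 : 0.712 -0.730 -0.006 0 0 -0.0219 max/row 4.17, .125
```

Emit:
apply_moves(series="0.712 -0.73 0 0 0 -0.0219 1;0.712 -0.73 0 0 0 -0.0219 1;0.712 -0.73 0 0 0 -0.0219 1;0.712 -0.73 0 0 0 -0.0219 1;0.712 -0.73 0 0 0 -0.0219 1;0.712 -0.73 0 0 0 -0.0219 1;0.712 -0.73 0 0 0 -0.0219 1;0.712 -0.73 0 0 0 -0.0219 1;0.712 -0.73 0 0 0 -0.0219 1;0.712 -0.73 0 0 0 -0.0219 1")

```text
clock: 34.82
eef_pos: [535.2, -227.0, 79.8]
tcp_rot: [3.141, -0.001, 3.059]
contact_force: [0.0, 0.3, -1.4]
opening: 0.689
```

Emit:
apply_moves(series="0.712 -0.73 0 0 0 -0.0219 1;0.712 -0.73 0 0 0 -0.0219 1;0.712 -0.73 0 0 0 -0.0219 1;0.712 -0.73 0 0 0 -0.0219 1;0.712 -0.73 0 0 0 -0.0219 1;0.712 -0.73 0 0 0 -0.0219 1;0.712 -0.73 0 0 0 -0.0219 1;0.712 -0.73 0 0 0 -0.0219 1;0.712 -0.73 0 0 0 -0.0219 1;0.712 -0.73 0 0 0 -0.0219 1")

```text
clock: 35.65
eef_pos: [465.4, -301.0, 79.8]
tcp_rot: [3.141, -0.001, -3.005]
contact_force: [-0.0, -0.4, -2.1]
opening: 0.692
```

Emit:
apply_moves(series="0 0 0 0 0 0 1;0 0 0 0 0 0 1;0 0 0 0 0 0 1;0 0 0 0 0 0 1;0 0 0 0 0 0 1;0 0 0 0 0 0 1;0 0 0 0 0 0 1;0 0 0 0 0 0 1;0 0 0 0 0 0 1;0 0 0 0 0 0 1")

```text
clock: 36.48
eef_pos: [466.2, -300.9, 80.4]
tcp_rot: [-3.142, 0.0, -3.006]
contact_force: [-0.7, -0.6, -2.4]
opening: 0.691
```

Run:
```python
from h import *
from rig import r
s=r.sense();ci=r.camera_info("wrist");f=r.grab_frame("wrist");cv2.imwrite("pics/w10.png",f)
print(s["clock"],s["opening"],s["contact_force"])
plan(s,466.3,-301,25.3,3.277,1)
```

```text
36.4833 0.6906257967900256 [-0.74 -0.63 -2.39]
now [ 466.19 -300.87   80.41] rpy [-3.14  0.   -3.01] rows 1 : -0.009 -0.015 5.511 0 0 0.0003 max/row 4.17, .125
```

View pics/w10.png

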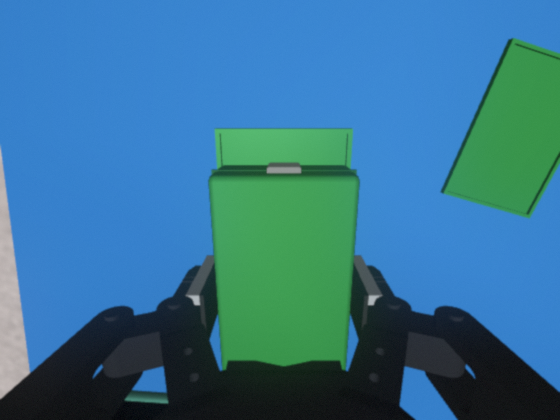

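The picture shows the green tray's far edge at (215,129) to (353,129), with the box's far lid edge at (210,178) to (358,178). The smaller look-alike is at upper right.

Run:
```python
from h import *
from rig import r
s=r.sense();ci=r.camera_info("wrist")
print("tray far edge -65",intool(s,ci,[(215,129),(352.5,129)],6))
print("box far edge -52",intool(s,ci,[(210,178),(358,178)],s["eef_pos"][2]+6.5))
```

```text
tray far edge -65 [[ 64.6  -42.85]
 [ 64.64  42.64]]
box far edge -52 [[ 50.63 -28.85]
 [ 50.65  28.62]]
```

Emit:
apply_moves(series="0.05 0 0.5 0 0 0 1;0 0 0.8 0 0 0 1;0 0 0.9 0 0 0 1;0 0 0.9 0 0 0 1;0 0 0.8 0 0 0 1;0 0 0.7 0 0 0 1;0 0 0.45 0 0 0 1;0 0 0.25 0 0 0 1;0 0 0.15 0 0 0 1;0 0 0.05 0 0 0 1")

```text
clock: 37.37
eef_pos: [465.7, -301.0, 25.2]
tcp_rot: [3.142, -0.0, -3.006]
contact_force: [0.1, -0.0, -1.8]
opening: 0.695
```

Emit:
apply_moves(series="0 0 0.03 0 0 0 1;0 0 0.03 0 0 0 1;0 0 0.03 0 0 0 1;0 0 0.03 0 0 0 1;0 0 0 0 0 0 1;0 0 0 0 0 0 1;0 0 0 0 0 0 1;0 0 0 0 0 0 1;0 0 0 0 0 0 1;0 0 0 0 0 0 1")

```text
clock: 38.2
eef_pos: [465.8, -301.1, 24.5]
tcp_rot: [-3.141, 0.0, -3.006]
contact_force: [-1.8, 0.1, 5.1]
opening: 0.696
```

Emit:
apply_moves(series="0 0 0 0 0 0 -0.5;0 0 0 0 0 0 -0.7;0 0 0 0 0 0 -0.9;0 0 0 0 0 0 -1;0 0 -0.5 0 0 0 -1;0 0 -1.5 0 0 0 -1;0 0 -2.5 0 0 0 -1;0 0 -3.5 0 0 0 -1;0 0 -3.5 0 0 0 -1;0 0 -3.5 0 0 0 -1")

```text
clock: 39.03
eef_pos: [465.2, -300.7, 175.9]
tcp_rot: [3.141, -0.0, -3.006]
contact_force: [-0.2, -0.6, -0.3]
opening: 0.998
```

Emit:
apply_moves(series="0 0 -2 0 0 0 -1;0 0 -2 0 0 0 -1;0 0 -2 0 0 0 -1;0 0 -2 0 0 0 -1;0 0 0 0 0 0 -1;0 0 0 0 0 0 -1;0 0 0 0 0 0 -1;0 0 0 0 0 0 -1;0 0 0 0 0 0 -1;0 0 0 0 0 0 -1")

```text
clock: 39.87
eef_pos: [465.3, -300.7, 253.2]
tcp_rot: [3.141, -0.001, -3.006]
contact_force: [1.1, -0.1, 0.2]
opening: 0.999
```

Run:
```python
from h import *
from rig import r
s=r.sense();f=r.grab_frame("wrist");g=r.grab_frame("scene");cv2.imwrite("pics/s2.png",g)
print(s["clock"],s["eef_pos"])
up=lambda a:cv2.resize(a,(400,300),interpolation=cv2.INTER_CUBIC)
cv2.imwrite("pics/fin.png",np.vstack([np.hstack([up(f[100:250,190:390]),up(g[155:215,330:410])]),np.hstack([up(g[205:265,258:338]),up(g[205:265,356:436])])]))
```

```text
39.8667 [ 465.26 -300.73  253.25]
```

View pics/fin.png

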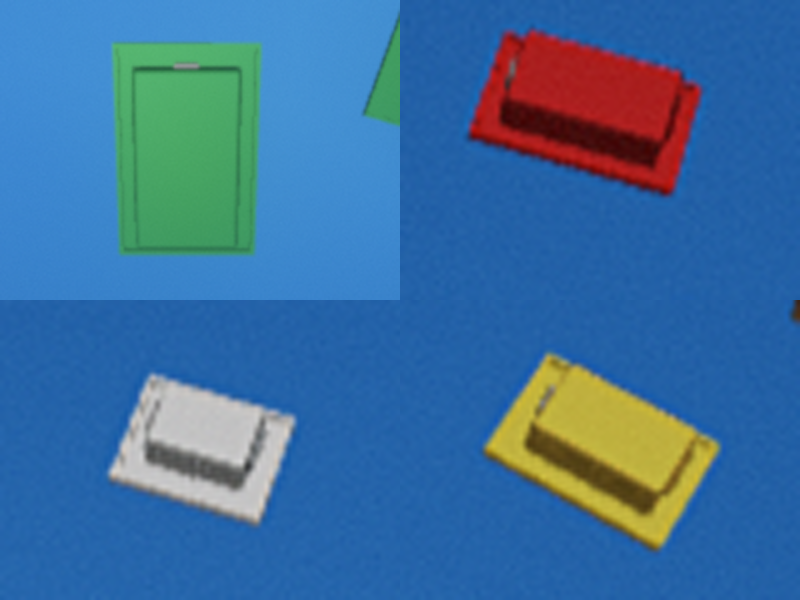

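View pics/s2.png

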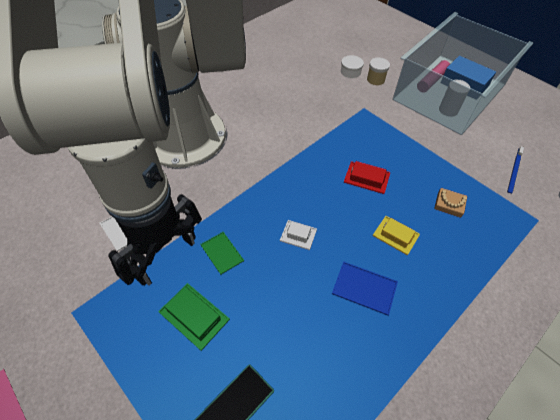

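All four boxes lie lid up and square in their own trays: green px (194,316), red (367,178), white (298,234), yellow (396,235). The cast at (451,201) and the phone at (235,395) are unmoved, and the gripper is clear. I'll hand it in.

```bash
python3 -c "
from rig import r
print(r.sense()['clock'],r.sign_off())"
```

```text
the job is handed in; nothing more can be done
39.9667 None
```

I took the stack apart from the top and laid the white, yellow, red and green boxes in their own trays, then handed the job in at 40 s of the 128 s allowed. For green I used the larger tray and left the smaller green, the blue and the off-mat white ones alone.

- **Placing:** The last pictures show each box lid up, square and flat inside its tray. Each was lowered until it touched the tray floor with 5–6 N. The cast and the phone show no movement.
- **Centring:** The red box measured about 0.7 mm and 1.7 mm off centre, within the 10 mm to spare, so I left it. Green looked centred in the last wrist picture. White and yellow I judged only by eye after release.
- **Disagreement:** The wrist and scene cameras differed by up to about 3.6 mm on where a tray lay sideways. I steered between the two for white, yellow and red. Judging by the wrist, yellow may be about 1 mm off.
- **Handling:** The tool stayed level in every reading. The highest contact force I read was about 7 N.

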